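Load and clamp the can shaker

ROBOT

A 6-joint arm with a two-finger parallel gripper is mounted at the origin on the work surface. World frame = base frame: x ahead of the robot, y to its left, z up, the work surface at z = 0. Lengths are in m, angles in rad, forces in N, time in s.
With the tool pointing down it reaches from about 0.275 to 0.825 m from the base axis. Payload 4.9 kg.
Tool frame: the origin (TCP) lies midway between the tips of the shut fingers; the grasp point (between the pads) lies 19 mm behind it (grip_point_offset is the distance from the TCP to the grasp point, in m); z points along the fingers, y is the line along which they close (so a half turn about z gives the same grasp; the last joint's range is limited). The gripper opens to 85 mm and grips with 20 to 120 N. Pads are 22 mm wide; open, the fingers measure 114 mm over their backs; the gripper's body (76 mm by 85 mm) begins 54 mm behind the grasp point. The pads swing forward as they close: fully open they stand 13 mm farther back than shut.
Start: joints at [1.132, 0.326, -0.193, 1.052, 0, 1.437], TCP at [0.165, 0.525, 0.231] pointing down, gripper open.
Joint ranges: [-2.65, 2.65], [-0.97, 1.79], [-1.3, 1.35], [-1.93, 2.1], [-1.47, 1.37], [-3.14, 3.14]. Speed limits (rad/s): [2.57, 2.57, 3.14, 3.14, 3.14, 3.14].

INTERFACE

Orientations are given as a rotation vector (axis times angle).
In Python, from cell import * gives the robot as it stands. Calls block until the motion is done:
- movep(position, orientation): joint-space move of the TCP to a pose.
- move_l(position, velocity=0.15, rot=None, until_force=None): straight line of the TCP; rot=None keeps the orientation; velocity is the mean speed in m/s. With until_force (N) it stops when the force on the tool has changed by that much, and returns True; else False.
- set_joints(angles): joint-space move.
- let_go() and grab(newtons=None): open the fingers fully, or close them until they stop; newtons is the grip in N (None keeps the last).
- sleep(seconds).
- ik(position, orientation): joint angles nearest the present ones, or None.
- get_state(): the state.
- grab_frame(name): name is "scene" or "top" or "wrist"; returns a dict with "img" (400x640x3 uint8, red, green, blue), "fx", "fy", "cx", "cy" (pixels), "cam_to_world" (4x4, takes a point from camera to world coordinates); the wrist camera has in their place "T_tool_cam" (4x4, takes a point from camera to tool coordinates, whose origin is the TCP and whose axes are the flange's). Camera axes: x right, y down, z forward; pixel columns grow to the right and rows downward; lengths in m; the calibration is good to about 2 mm. The wrist camera is an equidistant fisheye: a pixel r from the principal point sees the ray r / f radians off the axis. A picture is of the moment at which its call begins: read the wrist's pose just before it. There is no depth.
A pose or a line that the arm cannot do raises MotionError and nothing moves.
- sign_off(): hands the job in; it is judged then, once.
Trained networks look in the newest picture that a camera, given by its name, has taken for a name from the list of things; names that differ only in an ending like _2 or _b are one class to them, and where a whole thing is asked for, a point or a joint stands for the part that bears it (a point fixed in the world has none). Each returns a list of dicts, best first, with "score" (0 to 1); they miss things now and then, are a little off and sometimes report something else, mostly with a low value. They report only what shows in the picture. A call takes as long as a camera call.
- spot_in(camera, name): "centre" ([column, row] in pixels, amid what is visible of it).
- silhouettes(camera, name): "mask" (400x640 bool, what is visible of it) and "centre" ([column, row] in pixels, amid what is visible of it).
- tip_of(camera, name): "centre" ([column, row] in pixels: a listed point, or the origin of a listed thing).
The state is a dict: "clock": time; "q": joint angles; "joint_velocities": joint speeds; "tau": joint torques, N m; "position": TCP position; "eef_rot": TCP orientation; "contact_force": force on the tool from outside, world axes, zero at the start; "wrist_torque": the same for the moment, N m; "finger_gap": opening from 0.0 (shut) to 1.0 (fully open); "grasp_force": force on a finger pad.
Only numpy, scipy, OpenCV 4.12 (cv2) and the standard library are available. Lean on these libraries where they do the work, as an engineer would, in place of code of your own. Each camera call takes 0.05 s, during which the arm holds its last target. There are 200 camera calls.

TASK

Stand all the small cans and tins from the bench upright in one row in the cradle of the can shaker, the flat tins turned so that their longer side (56 mm, as wide as the cans) spans from the clamp plate to the fence and the plate will grip every one. Then swing the ratchet lever back and forth until the spring-loaded plate has squeezed the row hard against the fence and the screw is at the end of its travel or close to it, and after that turn the lock knob clockwise until it clicks over. Leave the drill charger, the screwdriver and the brush pot where they are.

Things in the scene. Friction and masses are not known exactly. Their poses are not given: they have to be found in the camera images.
- shaker: Bench can shaker, fixed; sizes here in mm. Origin: centre of its underside; z up; x points from the lever (robot side) to the fence, y along the row. Grey housing x -115 to 110, y -186 to 186, its top, the deck, at z = 60. On the deck: the cradle, and nearer the robot the screw bearing block (x -111 to -87, y -32 to 32, top z = 110) and the lock knob.
- cradle (a point): Middle of the cradle's floor (the deck): shaker x = 43, y = 0, z = 60 mm. The fence, a fixed steel plate, has its inner face at shaker x = 85 and its top at z = 96; the clamp plate facing it is as high (crosshead behind it: y -100 to 100, top z = 99). End walls: inner faces at y = -152 and 152, top z = 90. The mouth between plate and fence is 74 to 84 mm wide at the start.
- plate_face (a point): Centre of the clamp plate's face towards the fence (plate 8 x 292 x 34 mm). It moves in the shaker's +x as the screw is ratcheted on.
- plate (a joint): How far the clamp plate is pushed back on its springs, in m: 0 relaxed, 0.010 solid; 2.5 N per mm. Just sliding the cans along shows up to about 0.003; with the row against the fence it rises, to about 0.0075 at the end of the screw's travel.
- wheel (a joint): Angle of the ratchet wheel and screw in rad: 0 fully open, 6.28 at the end stop, where it goes solid; starts at 0 to 1.7. It moves the plate's carriage 5.73 mm per rad towards the fence. 16 teeth (0.393 rad a notch). It only turns one way and stays where it is left (screw friction).
- lever (a joint): Ratchet lever's angle from upright, rad, -0.75 to 0.75; positive: top swung to the shaker's -y (clockwise seen from the robot). Swinging to positive drives the wheel (about 6 N at the ball, solid at the wheel's end stop); swinging to negative runs free (about 3 N), the pawl clicking back over the teeth, up to 3 notches a full swing. Stays where it is left.
- lever_hinge (a point): Point on the lever's axis, at the wheel's centre: shaker x = -130, y = 0, z = 88 mm. The axis is the shaker's x; the lever swings in the upright plane across it.
- lever_ball (a point): Centre of the black ball (30 mm diameter) at the lever's end, 137 mm from the axis; below it a 12 mm steel rod for 45 mm, then the red lever head 30 mm wide.
- lock (a joint): Lock knob's angle in rad: 0 to 0.12 unlocked at the start; grows clockwise seen from above; stops at 1.2. A spring detent resists from about 0.2 (up to 0.3 N m) until 0.62, then the knob snaps over by itself to about 1.0. Locked is above 0.9.
- lock_grip (a point): Point on the lock knob's upright axis at the height to grip: shaker x = -68, y = 148, z = 97 mm. The grip is an upright black bar 42 mm long, 14 mm thick, z = 74 to 104, that lies along the shaker's x at joint value 0 and turns with the knob; disc of 22 mm radius below it.
- can_a: Round white-and-steel can, 56 mm diameter, 74 mm tall plus a black cap of 33 mm diameter and 10 mm height in the middle of the top; about 170 g. Origin: centre of its underside; z up. May be absent.
- can_b: Just like can_a. May be absent.
- can_c: Round can, 56 mm diameter, 86 mm tall plus a 10 mm cap as on can_a; about 220 g. Origin: centre of its underside. May be absent.
- tin_a: Flat rectangular tin, 56 mm (its x) by 44 mm (its y), 80 mm tall plus a cap of 22 mm diameter and 10 mm height in the middle of the top; about 170 g. Origin: centre of its underside. May be absent.
- tin_b: Just like tin_a. May be absent.
- charger: Black drill charger, about 120 x 90 x 59 mm, near the robot on the right; leave it. Origin: centre of its underside.
- screwdriver: Screwdriver with yellow handle lying to the right of the shaker; leave it.
- brush_pot: Empty steel pot, 76 mm diameter, 85 mm tall, on the far left; leave it. Origin: centre of its underside.

How it is judged:
By the outcome, as a careful person would: the job done as asked, in the order asked, and still so for the second after the job is handed in, with the robot touching nothing.
Of can_a, can_b, can_c, tin_a, tin_b only 4 to 5 are there at a start; the rules pass over those that are not, and their reading is None.
At some moment in a run one of can_a, can_b, can_c may be knocked a few centimetres aside while the robot is not near it.
It also fails if it takes over 208 s, if anything falls off the work surface, if the arm or the gripper's body presses on something with over 40 N, if the wrist force passes 120 N, or if a joint passes its speed limit or range.

## Working session

There is one attempt and no reset: what is moved stays moved. The work goes in short steps, each a Python script; the robot and the scene stay as the last script left them, time stands still between calls to the robot, and variables do not carry over. Pictures are saved under pics/ and viewed, at most 14 in all, crops included, and the job is handed in when it is done.

```bash
ls; mkdir -p pics; python3 - <<'E'
from cell import *
import cv2,numpy as np
s=get_state();print(s['clock'],s['position'],s['eef_rot'])
for c in('scene','top'):
    f=grab_frame(c);cv2.imwrite(f'pics/{c}0.png',f['img'][...,::-1]);print(c,f['fx'],f['fy'],f['cx'],f['cy'],np.round(f['cam_to_world'],4).tolist())
    for n in('shaker','can_a','can_c','tin_a','charger','screwdriver','brush_pot','cradle','plate_face','lever_hinge','lever_ball','lock_grip'):
        print(n,[(np.round(d['centre']).astype(int).tolist(),round(d['score'],2)) for d in tip_of(c,n)][:5])
E
```

```text
pics
0.0 [0.1647882  0.52412069 0.23048329] [-4.76882158e-01 -3.10467674e+00  2.64259548e-03]
scene 427.7005330073625 427.7005330073625 322.4906468319873 199.57319505353857 [[-0.4687, 0.6027, -0.6458, 1.2121], [0.8833, 0.3142, -0.3479, 0.3614], [-0.0068, -0.7335, -0.6796, 0.9254], [0.0, 0.0, 0.0, 1.0]]
shaker [([293, 257], 0.59)]
can_a [([406, 281], 0.76), ([389, 306], 0.62), ([414, 250], 0.56)]
can_c [([406, 281], 0.76), ([389, 306], 0.62), ([414, 250], 0.56)]
tin_a [([441, 299], 0.83), ([464, 267], 0.78)]
charger [([260, 174], 0.84)]
screwdriver [([199, 208], 0.68), ([285, 252], 0.56)]
brush_pot [([440, 349], 0.77), ([357, 237], 0.64), ([201, 210], 0.3)]
cradle [([286, 254], 0.83)]
plate_face [([291, 238], 0.9)]
lever_hinge [([317, 206], 0.84)]
lever_ball [([325, 172], 0.83)]
lock_grip [([358, 236], 0.63)]
top 454.7200480508112 454.7200480508112 310.50884809373144 196.38114328218848 [[-0.0257, -0.9875, 0.1553, 0.2756], [-0.9995, 0.0229, -0.0202, -0.0167], [0.0164, -0.1558, -0.9877, 1.6179], [0.0, 0.0, 0.0, 1.0]]
shaker [([318, 184], 0.58)]
can_a [([234, 181], 0.8), ([318, 166], 0.67), ([230, 204], 0.65), ([239, 237], 0.58)]
can_c [([234, 181], 0.8), ([318, 166], 0.67), ([230, 204], 0.65), ([239, 237], 0.58)]
tin_a [([200, 236], 0.75)]
charger [([404, 251], 0.63)]
screwdriver [([418, 193], 0.72)]
brush_pot [([193, 163], 0.61)]
cradle [([320, 169], 0.79)]
plate_face [([315, 180], 0.69)]
lever_hinge [([318, 218], 0.69)]
lever_ball [([311, 214], 0.66), ([205, 204], 0.4)]
lock_grip [([273, 202], 0.46)]
```

View pics/scene0.png

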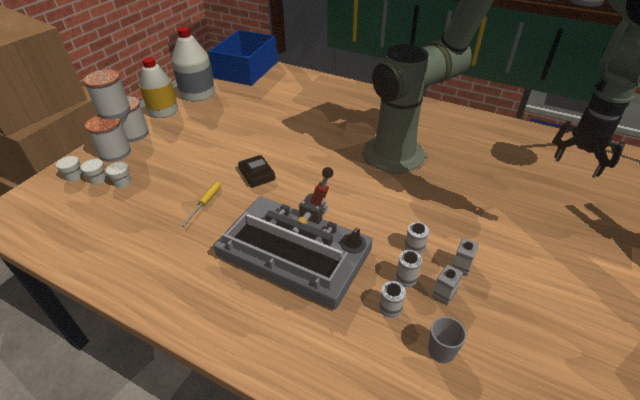

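View pics/top0.png

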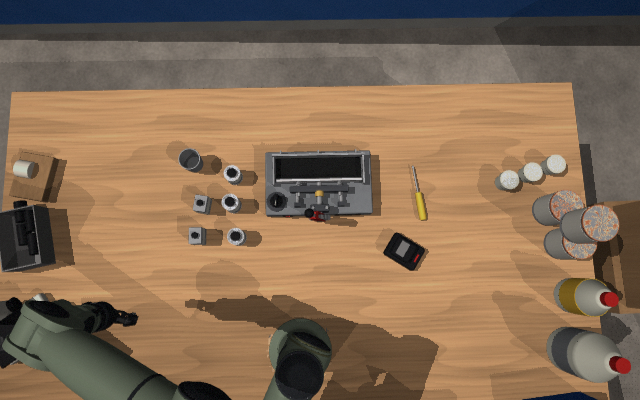

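Both views show five upright items: cans in scene at (417,235), (409,267) and (392,298), and tins at (466,255) and (447,284). The shaker is in the middle, lever near upright.

```bash
cat > h.py <<'E'
from cell import *
import numpy as np, cv2
from scipy.spatial.transform import Rotation as R
from scipy.optimize import least_squares
def ray(f,px,pose=None):
    u=(px[0]-f['cx'])/f['fx'];v=(px[1]-f['cy'])/f['fy']
    if pose is None: T=f['cam_to_world'];d=np.array([u,v,1.])
    else:
        r=np.hypot(u,v);s=np.sin(r)/r if r>1e-9 else 1;d=np.array([u*s,v*s,np.cos(r)])
        W=np.eye(4);W[:3,:3]=R.from_rotvec(pose[1]).as_matrix();W[:3,3]=pose[0];T=W@f['T_tool_cam']
    T=np.array(T);return T[:3,3],T[:3,:3]@d
def at(f,px,z,pose=None):
    o,d=ray(f,px,pose);return (o+d*(z-o[2])/d[2])[:2]
def shot(c):
    s=get_state();f=grab_frame(c)
    return f,((s['position'],s['eef_rot']) if c=='wrist' else None)
def find(c,n,z,fn=tip_of,min=.3,fp=None):
    f,p=fp or shot(c);return [(*np.round(at(f,d['centre'],z,p),4),round(d['score'],2)) for d in fn(c,n) if d['score']>min]
PTS={'shaker':(0,0,0),'cradle':(.043,0,.06),'lever_hinge':(-.13,0,.088),'lock_grip':(-.068,.148,.097)}
def down(psi): # tool y along world angle psi
    return (R.from_euler('z',psi-np.pi/2)*R.from_euler('x',np.pi)).as_rotvec()
def best(pos,psi):
    c=[]
    for k in(-1,0,1,2):
        q=ik(pos,down(psi+k*np.pi))
        if q is not None:c.append((abs(q[5]),psi+k*np.pi))
    return down(min(c)[1])
E
python3 - <<'E'
from h import *
obs=[]
for c in('top','scene'):
    fp=shot(c)
    for n,P in PTS.items():
        r=find(c,n,P[2],fp=fp);print(c,n,r[:2])
        if r: obs.append((P[:2],r[0][:2]))
    print('plate',find(c,'plate_face',.079,fp=fp),'ball',find(c,'lever_ball',.22,fp=fp)[:1])
    for n in('can_a','tin_a','brush_pot','charger'):print(c,n,find(c,n,0,fp=fp))
def res(x):
    M=R.from_euler('z',x[2]).as_matrix()[:2,:2]
    return np.ravel([M@a+x[:2]-b for a,b in obs])
s=least_squares(res,[.55,0,0],loss='soft_l1',f_scale=.004);print(s.x,np.round(s.fun,4))
E
```

```text
top shaker [(np.float64(0.5745), np.float64(-0.0748), 0.89)]
top cradle [(np.float64(0.6188), np.float64(-0.0801), 0.57)]
top lever_hinge [(np.float64(0.4356), np.float64(-0.0699), 0.72)]
top lock_grip [(np.float64(0.3805), np.float64(0.2095), 0.61), (np.float64(0.4938), np.float64(0.0662), 0.59)]
plate [(np.float64(0.5781), np.float64(-0.0745), 0.56)] ball [(np.float64(0.3321), np.float64(-0.3183), 0.6)]
top can_a [(np.float64(0.3953), np.float64(0.2091), 0.84), (np.float64(0.5035), np.float64(0.2322), 0.77), (np.float64(0.6055), np.float64(0.2247), 0.65)]
top tin_a [(np.float64(0.5222), np.float64(0.3368), 0.76), (np.float64(0.4083), np.float64(0.3497), 0.65)]
top brush_pot [(np.float64(0.6566), np.float64(0.3755), 0.94)]
top charger [(np.float64(0.3323), np.float64(-0.3767), 0.59)]
scene shaker [(np.float64(0.5703), np.float64(-0.0713), 0.79)]
scene cradle [(np.float64(0.613), np.float64(-0.0738), 0.79), (np.float64(0.4264), np.float64(-0.0857), 0.62)]
scene lever_hinge [(np.float64(0.4506), np.float64(-0.0732), 0.85)]
scene lock_grip [(np.float64(0.5015), np.float64(0.0805), 0.79)]
plate [(np.float64(0.5861), np.float64(-0.0821), 0.94), (np.float64(0.4029), np.float64(-0.2972), 0.46)] ball [(np.float64(0.4498), np.float64(-0.0424), 0.67)]
scene can_a [(np.float64(0.6107), np.float64(0.2216), 0.77), (np.float64(0.5016), np.float64(0.2302), 0.71), (np.float64(0.3975), np.float64(0.215), 0.69)]
scene tin_a [(np.float64(0.5048), np.float64(0.3304), 0.84), (np.float64(0.3971), np.float64(0.3436), 0.69)]
scene brush_pot []
scene charger [(np.float64(0.3157), np.float64(-0.3782), 0.97)]
[ 5.70777393e-01 -7.17728792e-02  4.54462571e-04] [-0.0037  0.003  -0.005   0.0083  0.0052 -0.0019  0.1222 -0.1333  0.0005
 -0.0005  0.0008  0.002  -0.0098  0.0014  0.0012 -0.0043]
```

```bash
python3 - <<'E'
from h import *
def look(x,y,z,name,zs):
    p=[x,y,z];movep(p,best(p,np.pi/2))
    fp=shot('wrist');cv2.imwrite(f'pics/{name}.png',fp[0]['img'][...,::-1])
    for n,z in zs:print(name,n,find('wrist',n,z,fp=fp)[:5])
    return fp
f=look(.46,.27,.33,'w_cans',[('can_a',0),('tin_a',0)])
print(f[0]['fx'],f[0]['cx'],f[0]['cy'],np.round(f[0]['T_tool_cam'],3).tolist())
look(.5,-.07,.38,'w_sh',[(n,P[2]) for n,P in PTS.items()]+[('plate_face',.079),('lever_ball',.222)])
print(get_state()['clock'])
E
```

```text
w_cans can_a [(np.float64(0.503), np.float64(0.2264), 0.82), (np.float64(0.6055), np.float64(0.2246), 0.77), (np.float64(0.3912), np.float64(0.2094), 0.62)]
w_cans tin_a [(np.float64(0.3958), np.float64(0.3448), 0.8), (np.float64(0.4999), np.float64(0.3255), 0.57)]
309.70691628693146 315.18970639570773 198.59290378640637 [[-0.001, -0.955, -0.298, 0.075], [1.0, -0.001, -0.0, -0.0], [0.0, -0.298, 0.955, -0.142], [0.0, 0.0, 0.0, 1.0]]
w_sh shaker [(np.float64(0.5793), np.float64(-0.0809), 0.67)]
w_sh cradle [(np.float64(0.6167), np.float64(-0.0759), 0.94)]
w_sh lever_hinge []
w_sh lock_grip [(np.float64(0.508), np.float64(0.0765), 0.65)]
w_sh plate_face []
w_sh lever_ball [(np.float64(0.4482), np.float64(-0.0369), 0.88), (np.float64(0.4689), np.float64(0.1574), 0.54)]
5.6917
```

View pics/w_cans.png

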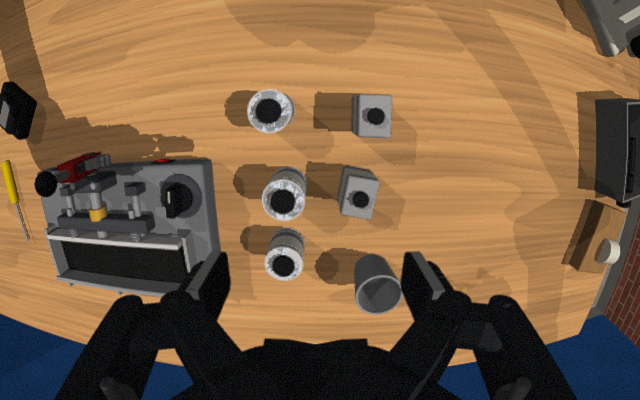

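View pics/w_sh.png

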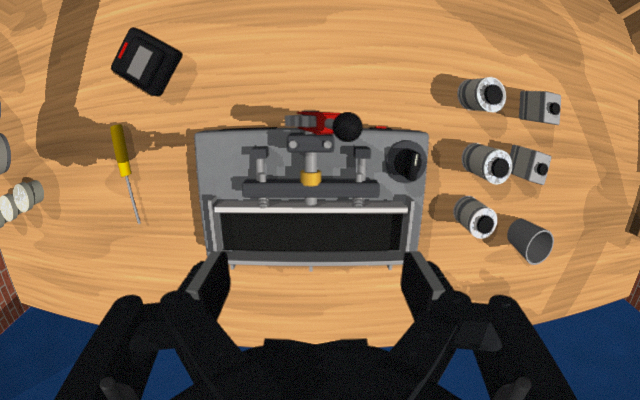

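Wrist view 1 shows cans at (269,110), (284,198) and (284,262), and tins at (372,115) (square to the bench) and (358,192) (slightly turned). View 2 shows the cradle, dark, at about (312,232), the ball at (347,127) and the knob at (408,163). I'll rectify these to measure them.

```bash
cat >> h.py <<'E'
def proj(f,P,pose):
    W=np.eye(4);W[:3,:3]=R.from_rotvec(pose[1]).as_matrix();W[:3,3]=pose[0];T=np.linalg.inv(W@np.array(f['T_tool_cam']))
    p=P@T[:3,:3].T+T[:3,3];r=np.hypot(p[...,0],p[...,1]);t=np.arctan2(r,p[...,2])/np.maximum(r,1e-9)
    return (f['cx']+f['fx']*p[...,0]*t).astype(np.float32),(f['cy']+f['fy']*p[...,1]*t).astype(np.float32)
def ortho(f,pose,x1,y1,w,h,z,mm):
    # top-left = (x1,y1); rows go -x, cols go -y ; mm per px
    r,c=np.mgrid[:h,:w];P=np.stack([x1-r*mm/1e3,y1-c*mm/1e3,np.full(r.shape,z)],-1)
    return cv2.remap(f['img'],*proj(f,P,pose),cv2.INTER_CUBIC)[...,::-1]
E
python3 - <<'E'
from h import *
fs=shot('wrist')
sh=np.hstack([ortho(*fs,.70,.14,430,300,z,1) for z in(.06,.096)])
p=[.42,.30,.30];movep(p,best(p,np.pi/2));fc=shot('wrist')
t=ortho(*fc,.56,.39,390,560,.08,.5)
for i in range(0,300,50):cv2.line(sh,(0,i),(6,i),(0,255,255),1)
cv2.imwrite('pics/o_sh.png',sh[:, :]);cv2.imwrite('pics/o_t.png',t)
for n in('tin_a','can_a'):
  for d in silhouettes('wrist',n):
    m=d['mask'].astype(np.uint8)*255
    o=ortho({**fc[0],'img':cv2.merge([m]*3)},fc[1],.7,.45,700,900,.08,.5)[...,0]>127
    r=cv2.minAreaRect(np.argwhere(o)[:,::-1].astype(np.float32));print(n,round(d['score'],2),[.7-r[0][1]*5e-4,.45-r[0][0]*5e-4],np.array(r[1])*.5,r[2])
E
```

```text
tin_a 0.91 [0.49358911132812494, 0.3282447814941406] [52.50195312 77.22483063] 11.12918758392334
tin_a 0.78 [0.39374999999999993, 0.34400000000000003] [58.5 49. ] 90.0
can_a 0.97 [0.3883311157226562, 0.21759262084960937] [54.39683914 67.70975494] 76.75948333740234
can_a 0.83 [0.4976967468261718, 0.23393675231933594] [58.99799347 84.23390198] 35.70669174194336
can_a 0.58 [0.5853549499511719, 0.23215048217773437] [57.44874573 97.20897675] 20.85445785522461
can_a 0.15 [0.5147499999999999, 0.12] [143.5  39. ] 90.0
```

View pics/o_t.png

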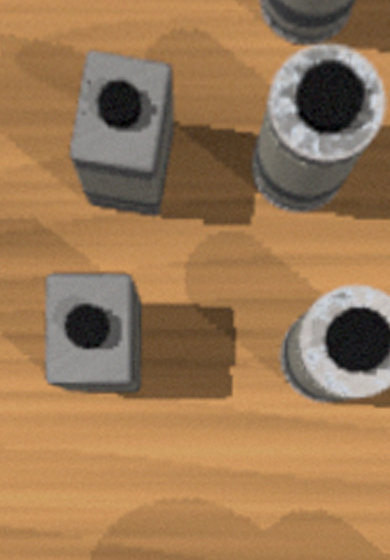

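```bash
python3 -c "
import cv2;a=cv2.imread('pics/o_sh.png');import numpy as np
cv2.imwrite('pics/o_sh2.png',cv2.resize(a[:,:430],(800,558),interpolation=cv2.INTER_CUBIC))"
```

```text
(no output)
```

View pics/o_sh2.png

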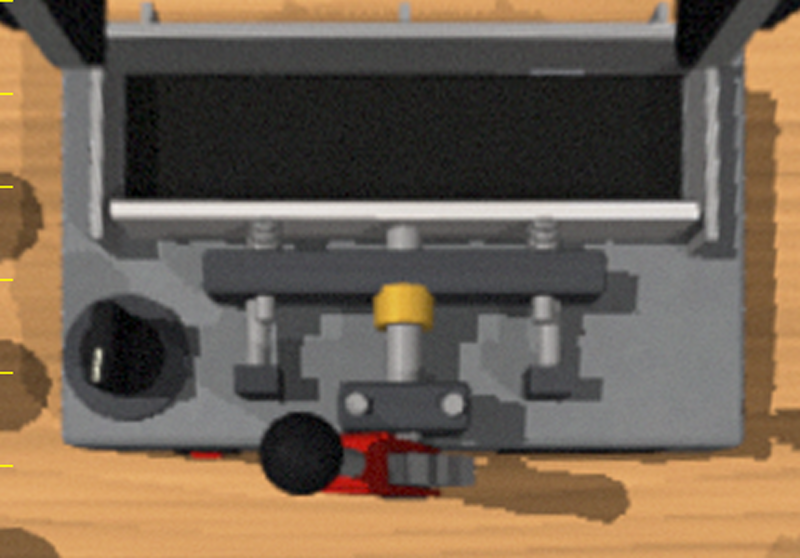

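Measured: the shaker origin is about (0.5755, -0.077) with yaw about 0. Tin 1 is at (0.504, 0.3285) with its long axis at -10°, and tin 2 is at (0.396, 0.345) with its long axis along x. The ball is just to the left (+y) of upright. I'll start picking, pinching each item twice so it ends up centred.

```bash
cat >> h.py <<'E'
SX,SY=.5755,-.077
def look():
    p=[.42,.29,.32];movep(p,best(p,np.pi/2));fp=shot('wrist')
    return find('wrist','can_a',0,fp=fp,min=.5),find('wrist','tin_a',0,fp=fp,min=.5)
def pick(x,y,psi=0,H=.040):
    r=best([x,y,H],psi+np.pi/2)
    movep([x,y,.2],r);hit=move_l([x,y,H],.2,until_force=12)
    if hit: print('HIT descending',get_state()['position']);return False
    grab(20);let_go();movep([x,y,H],best([x,y,H],psi));grab(40)
    s=get_state();print('gap',round(s['finger_gap'],3),'F',s['grasp_force'])
    move_l([x,y,.28],.3);s=get_state();print('lifted gap',round(s['finger_gap'],3));return True
def place(sy,sx=.046,H=.040):
    x,y=SX+sx,SY+sy;z=.06+H+.002
    r=best([x,y,z],0);movep([x,y,.26],r);move_l([x,y,z+.02],.25)
    hit=move_l([x,y,z],.05,until_force=8);s=get_state();print('placed',hit,np.round(s['position'],4))
    let_go();move_l([x,y,.24],.3);print('clock',get_state()['clock'])
E
python3 - <<'E'
from h import *
print(look())
if pick(.6065,.2235): place(-.116)
f=shot('wrist')[0];cv2.imwrite('pics/p1.png',f['img'][...,::-1])
E
```

```text
([(np.float64(0.6064), np.float64(0.2248), 0.98), (np.float64(0.5061), np.float64(0.2286), 0.91), (np.float64(0.3866), np.float64(0.2067), 0.6)], [(np.float64(0.3961), np.float64(0.3419), 0.72), (np.float64(0.5017), np.float64(0.325), 0.64)])
gap 0.64 F 42.71517097949982
lifted gap 0.642
placed False [ 0.6213 -0.193   0.1018]
clock 17.5417
```

View pics/p1.png

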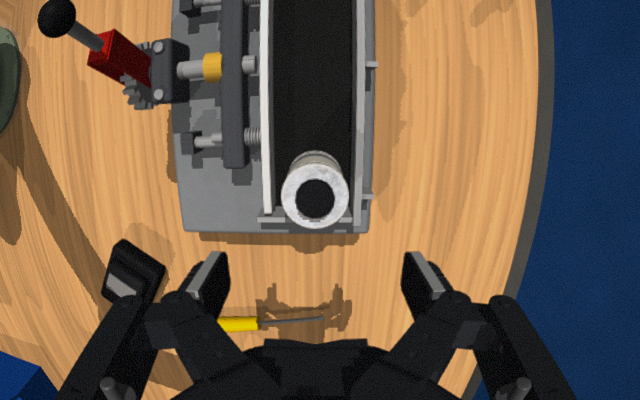

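The can stands upright in the cradle at (315,190), between plate and fence near the right-hand end. Next come the other cans and the tins, with a new look before each.

```bash
python3 - <<'E'
from h import *
def near(L,g):
    L=[l for l in L if np.hypot(l[0]-g[0],l[1]-g[1])<.09 and l[1]>.12]
    return min(L,key=lambda l:np.hypot(l[0]-g[0],l[1]-g[1])) if L else None
for g,sy in(((.504,.229),-.052),((.392,.211),.012)):
    L=look();print(L);o=near(L[0],g)
    if o is None:print('lost',g);break
    # blend with earlier estimate if unmoved
    m=np.hypot(o[0]-g[0],o[1]-g[1])<.012
    x,y=((o[0]+g[0])/2,(o[1]+g[1])/2) if m else o[:2];print('pick',x,y,m)
    if not pick(x,y):break
    place(sy)
L=look();print(L)
cv2.imwrite('pics/p2.png',shot('wrist')[0]['img'][...,::-1])
E
```

```text
([(np.float64(0.3926), np.float64(0.2091), 0.87), (np.float64(0.5046), np.float64(0.2293), 0.86), (np.float64(0.6607), np.float64(-0.2581), 0.8)], [(np.float64(0.3947), np.float64(0.3482), 0.73), (np.float64(0.5038), np.float64(0.327), 0.65)])
pick 0.5043 0.22915000000000002 True
gap 0.642 F 42.486464995890856
lifted gap 0.643
placed False [ 0.6213 -0.129   0.1018]
clock 29.25
([(np.float64(0.6609), np.float64(-0.1986), 0.76), (np.float64(0.6591), np.float64(-0.2531), 0.67), (np.float64(0.3874), np.float64(0.2105), 0.56)], [(np.float64(0.3942), np.float64(0.3464), 0.63), (np.float64(0.5058), np.float64(0.3275), 0.59)])
pick 0.38970000000000005 0.21075 True
gap 0.643 F 42.11115896701813
lifted gap 0.641
placed False [ 0.6213 -0.065   0.1018]
clock 40.725
([(np.float64(0.6583), np.float64(-0.2611), 0.97), (np.float64(0.6647), np.float64(-0.1196), 0.7), (np.float64(0.6587), np.float64(-0.1879), 0.69)], [(np.float64(0.5039), np.float64(0.3309), 0.83), (np.float64(0.3958), np.float64(0.3447), 0.7)])
```

View pics/p2.png

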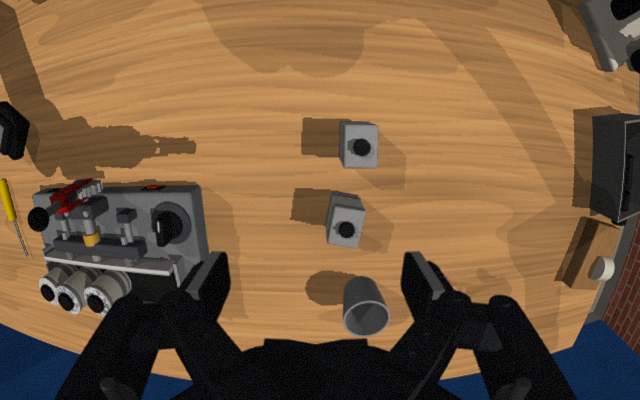

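Three cans are in the cradle, at about (48,290), (68,298) and (100,300). The tins are unmoved at (358,145) and (345,220).

```bash
python3 - <<'E'
from h import *
if pick(.504,.3285,np.radians(-10.5)): place(.070)
if pick(.3958,.3455,0): place(.122)
p=[SX-.02,SY+.02,.40];movep(p,best(p,np.pi/2))
cv2.imwrite('pics/p3.png',shot('wrist')[0]['img'][...,::-1])
cv2.imwrite('pics/p3s.png',cv2.resize(shot('scene')[0]['img'][170:320,190:420,::-1],(800,522),interpolation=cv2.INTER_CUBIC))
for c,z in(('wrist',.2235),('scene',.2235)):print(find(c,'lever_ball',z))
E
```

```text
gap 0.646 F 42.85607635974884
lifted gap 0.651
placed False [ 0.6213 -0.007   0.1018]
clock 52.0583
gap 0.653 F 42.96378135681152
lifted gap 0.651
placed False [0.6213 0.045  0.1018]
clock 62.6583
[(np.float64(0.4476), np.float64(-0.037), 0.94)]
[(np.float64(0.4536), np.float64(-0.0404), 0.65), (np.float64(0.7375), np.float64(0.1037), 0.59)]
```

View pics/p3.png

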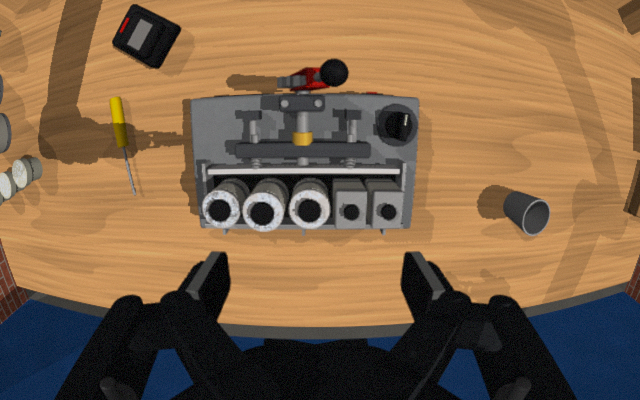

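View pics/p3s.png

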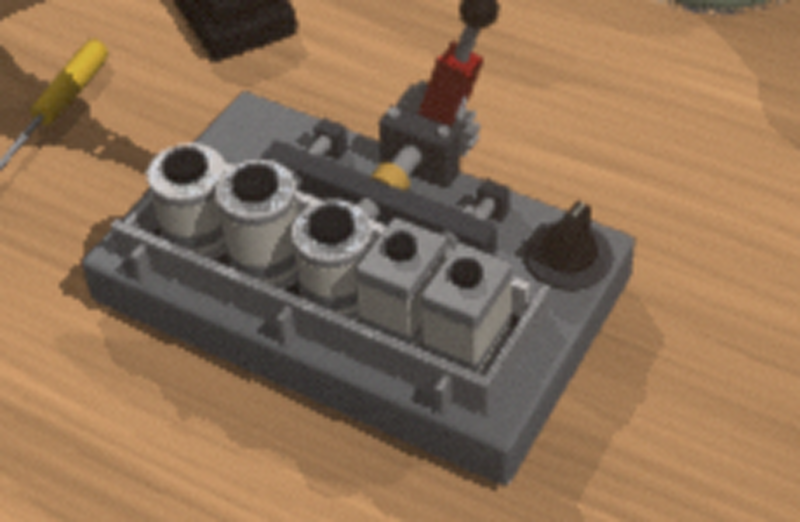

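All five stand in one row, with the tins' long sides running from plate to fence (columns 220–387, row about 208). The ball is at about (0.447, -0.038), so the lever is at about -0.28. Next I grip the ball along x and ratchet.

```bash
cat >> h.py <<'E'
LX,OFF=.4465,.021
def bp(a):return np.array([LX,SY-.137*np.sin(a),.088+.137*np.cos(a)-OFF])
def sweep(a0,a1,n=5,lim=25):
    F=[]
    for a in np.linspace(a0,a1,n+1)[1:]:
        hit=move_l(bp(a),.2,until_force=lim);s=get_state();F.append(np.round(s['contact_force'],1).tolist())
        if hit:
            p=s['position'];return True,np.arctan2(SY-p[1],p[2]+OFF-.088),F
    return False,a1,F
E
python3 - <<'E'
from h import *
a=-.285;p=bp(a);r=best(p,0)
movep(p+[0,0,.09],r);move_l(p,.15,until_force=10);grab(50);s=get_state();print('gap',s['finger_gap'],s['position'],s['contact_force'])
h,a,F=sweep(a,-.72,3);print('back',h,a,F)
if not h:
    h,a,F=sweep(a,.72);print('drive',h,a,F)
    h,a,F=sweep(a,-.72);print('back',h,a,F)
print(get_state()['finger_gap'],get_state()['clock'],find('scene','lever_ball',.19))
E
```

```text
gap 0.3226088989795339 [ 0.44481272 -0.0378906   0.19887047] [-6.63371994  1.92181101  7.93345415]
back False -0.72 [[-5.1, 2.3, 5.0], [-5.3, 3.0, 3.4], [-4.6, 2.7, 1.2]]
drive False 0.72 [[-7.4, 2.2, 5.2], [-7.5, 1.0, 3.9], [-5.1, 1.1, -0.0], [-6.7, -0.3, -1.0], [-2.0, -3.3, -0.0]]
back True -0.5494912088086549 [[-0.3, -0.1, -0.5], [0.4, 0.3, 0.1], [-0.0, -0.7, 0.6], [-0.2, -1.1, 0.2], [3.5, -12.4, -6.4]]
0.0008310784725525103 71.3333 [(np.float64(0.459), np.float64(0.015), 0.95)]
```

The lever went back to about -0.74, but the fingers then slipped off the ball. I'll switch to straddling the ball with open fingers along y and pushing it both ways.

```bash
cat >> h.py <<'E'
D,LX,OFF=.0275,.445,.027
def ang(off):
    p=get_state()['position'];return float(np.arctan2(SY-(p[1]-off),p[2]+OFF-.088))
def stroke(a0,a1,lim=20,v=.2):
    off=-D if a1>a0 else D; fm=0
    for a in np.linspace(a0,a1,7):
        h=move_l(bp(a)+[0,off,0],v,until_force=lim);fy=get_state()['contact_force'][1]
        fm=fy if abs(fy)>abs(fm) else fm
        if h:break
    return h,round(ang(off),3),round(float(fm),1)
E
python3 - <<'E'
from h import *
s=get_state();p=s['position'];move_l([p[0],p[1]-.02,.30],.2);let_go()
a=-.74;q=bp(a);r=best(q,np.pi/2);movep(q+[0,0,.1],r)
print('down hit',move_l(q,.15,until_force=8))
print('drive',stroke(-.74,.74));print(find('scene','lever_ball',.188)[:1])
print('back',stroke(.74,-.74));print(find('scene','lever_ball',.188)[:1],get_state()['clock'])
cv2.imwrite('pics/l1.png',cv2.resize(shot('scene')[0]['img'][150:300,200:400,::-1],(800,600)))
E
```

```text
down hit False
drive (True, 0.727, 6.9)
[(np.float64(0.4427), np.float64(-0.1674), 0.59)]
back (False, -0.731, -3.1)
[(np.float64(0.4512), np.float64(0.0124), 0.59)] 79.7917
```

View pics/l1.png

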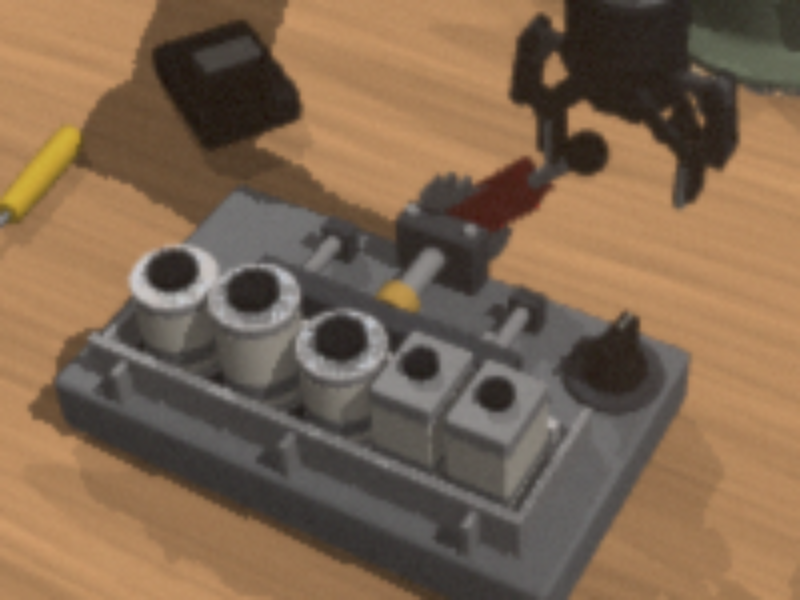

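The straddle works: the lever is now swung to the left (red head at (510,190)) and the row is being pushed. I'll keep ratcheting until the wheel goes solid.

```bash
python3 - <<'E'
from h import *
for i in range(9):
    d=stroke(-.74,.74);print('drive',d)
    if d[0] and d[1]<.6:break
    b=stroke(.74,-.75);print('back',b)
    if b[0] and b[1]>-.6:print('odd');break
print(get_state()['clock'],get_state()['contact_force'])
cv2.imwrite('pics/l2.png',cv2.resize(shot('scene')[0]['img'][150:300,200:400,::-1],(800,600)))
E
```

```text
drive (True, 0.727, 6.9)
back (False, -0.733, -5.1)
drive (True, 0.727, 5.7)
back (False, -0.732, -6.4)
drive (True, 0.575, 33.1)
91.2667 [ 5.05443629 33.05293514 19.38300848]
```

View pics/l2.png

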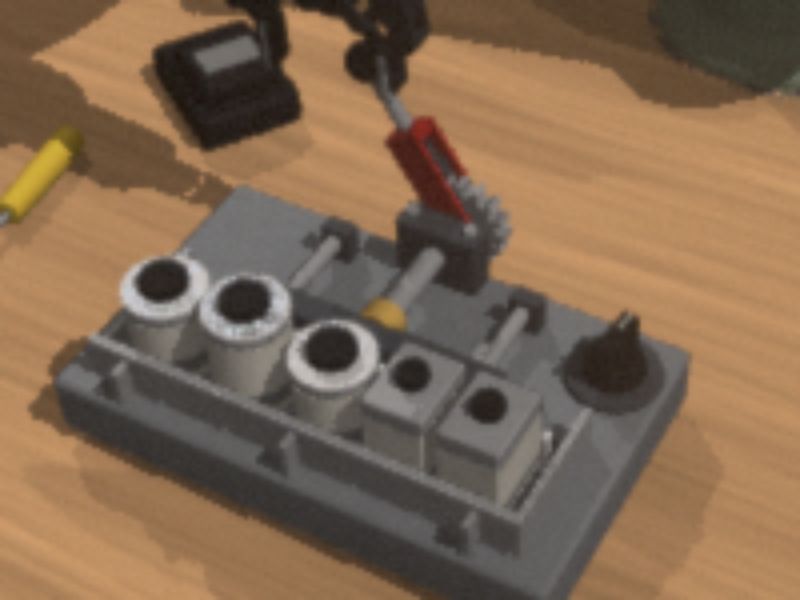

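The row is against the fence and the stroke went solid at about 0.57. I'll check it with one more stroke.

```bash
python3 - <<'E'
from h import *
print('back',stroke(.56,-.75))
print('drive',stroke(-.74,.74,lim=16,v=.12))
p=get_state()['position'];move_l(p+np.array([0,.015,0]),.1);move_l([p[0],p[1]+.015,.33],.2)
q=[SX-.068-.07,SY+.12,.30];movep(q,best(q,np.pi/2));fp=shot('wrist')
print(find('wrist','lock_grip',.097,fp=fp),find('wrist','lever_ball',.2,fp=fp),get_state()['clock'])
sh=ortho(*fp,.70,.14,760,540,.097,.45)
cv2.imwrite('pics/k1.png',sh)
E
```

```text
back (True, 0.766, 5.8)
drive (True, -0.232, 0.4)
[(np.float64(0.5084), np.float64(0.0704), 0.94)] [(np.float64(0.4519), np.float64(-0.1024), 0.7)] 94.2417
```

View pics/k1.png

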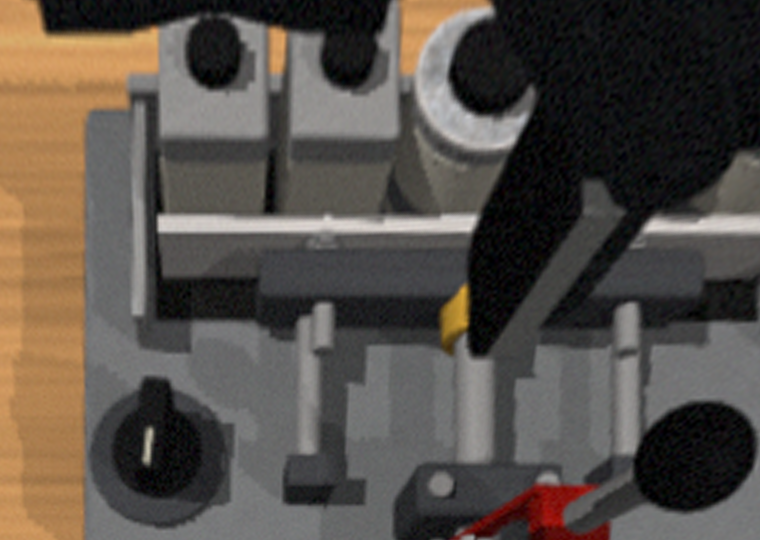

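The re-check triggered at once because the load was released, leaving the lever near +0.1. I'll repeat it from a state with no contact.

```bash
python3 - <<'E'
from h import *
r=find('scene','lever_ball',.224);print(r)
a=.1;q=bp(a);rr=best(q,np.pi/2);movep(q+[0,0,.11],rr)
print('down hit',move_l(q,.12,until_force=8))
print('back',stroke(.1,-.75))
move_l(bp(-.74),.15)
d=stroke(-.74,.74,lim=25);print('drive',d,get_state()['contact_force'])
p=get_state()['position'];print(p)
move_l(p+np.array([0,.012,0]),.1)
print(get_state()['clock'],find('scene','lever_ball',.21))
E
```

```text
[]
down hit False
back (False, -0.735, -3.1)
drive (True, -0.218, 30.3) [ 10.57655153  30.28642827 -12.01672141]
[ 0.44320231 -0.07488646  0.19454269]
99.6 [(np.float64(0.4417), np.float64(-0.039), 0.89)]
```

The drive is solid at once (30 N at -0.22), so the wheel is at its end stop. Now the lock knob.

```bash
python3 - <<'E'
from h import *
p=get_state()['position'];move_l([p[0],p[1],.33],.25)
k=np.array([.508,.0707,.079]);c=[]
for n in(0,1):
    r=down(np.pi/2+n*np.pi);q=ik(k,r)
    if q is not None:c.append((abs(q[5]),np.pi/2+n*np.pi))
print(c);psi=min(c)[1]
movep(k+[0,0,.14],down(psi));h=move_l(k,.12,until_force=10);print('hit',h)
if not h:
    grab(60);s=get_state();print(s['finger_gap'],s['contact_force'],s['wrist_torque'])
    for t in(.2,.4,.55,.7,.85,1.0,1.06):
        move_l(k,.05,rot=down(psi-t)) if 0 else movep(k,down(psi-t))
        s=get_state();print(t,np.round(s['contact_force'],1),np.round(s['wrist_torque'],2))
    let_go();move_l(k+[0,0,.2],.2)
    q=[.37,.07,.30];movep(q,best(q,np.pi/2));fp=shot('wrist')
    cv2.imwrite('pics/k2.png',ortho(*fp,.70,.14,760,540,.097,.45))
print(get_state()['clock'])
E
```

```text
[(np.float64(3.1358816915612735), 1.5707963267948966), (np.float64(0.005710962028520061), 4.71238898038469)]
hit False
0.15434374746334917 [-2.13807363  4.94252151  3.99542971] [ 1.04426764  0.32098402 -0.07392503]
0.2 [-2.3  5.3  3.9] [ 1.02  0.38 -0.02]
0.4 [-2.7  2.7  5. ] [1.13 0.39 0.95]
0.55 [-2.3  1.6  5. ] [0.89 0.32 1.66]
0.7 [-2.6  0.2  5.8] [0.77 0.43 2.53]
0.85 [-2.5 -2.1  7.5] [0.71 0.53 3.45]
1.0 [-1.6 -1.1  6. ] [-0.06  0.33 -0.04]
1.06 [-2.2 -1.1  6.4] [-0.11  0.37 -0.01]
107.95
```

View pics/k2.png

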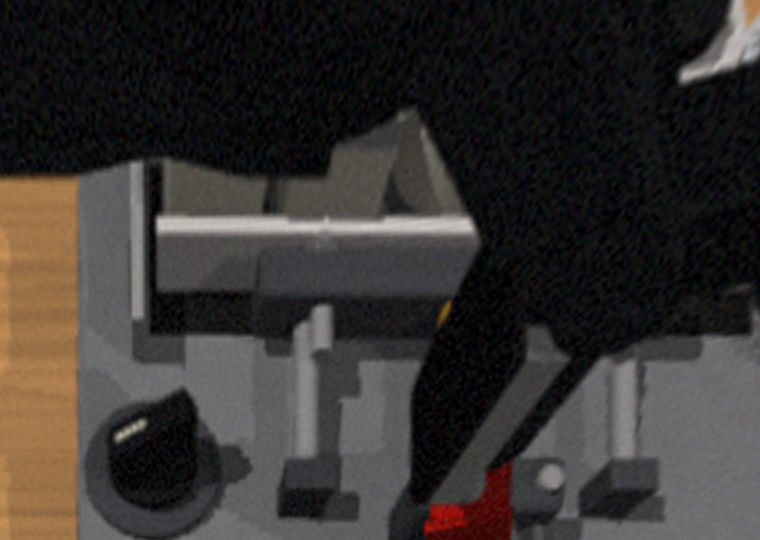

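The knob's white mark has swung from nearly upright (148,460)-(152,430) to slanted (115,440)-(145,422). That is clockwise by about 1 rad, and the torque dropped as it snapped over. I'll check the mark and the row by numbers before handing in.

```bash
python3 - <<'E'
from h import *
for n in('k1','k2'):
    g=cv2.imread(f'pics/{n}.png')[400:490,105:190].min(2);pts=np.argwhere(g>(g.max()*.65))[:,::-1].astype(np.float32)
    v=cv2.fitLine(pts,cv2.DIST_HUBER,0,.01,.01).ravel();v=v*np.sign(-v[1]);print(n,len(pts),'cw from +x',np.arctan2(v[0],-v[1]))
p=[.40,-.15,.42];movep(p,best(p,np.pi/2))
for c in('wrist','scene','top'):
    fp=shot(c)
    for n in('can_a','tin_a'):print(c,n,[(round(float(a-SX),3),round(float(b-SY),3),s) for a,b,s in find(c,n,.06,fp=fp)])
    print(find(c,'brush_pot',0,fp=fp),find(c,'charger',0,fp=fp))
print(get_state()['clock'])
E
```

```text
k1 196 cw from +x 0.12150092
k2 181 cw from +x 1.0518085
wrist can_a [(0.058, -0.117, 0.77), (0.058, 0.003, 0.57)]
wrist tin_a [(0.056, 0.069, 0.76)]
[(np.float64(0.668), np.float64(0.3871), 0.56), (np.float64(0.3209), np.float64(-0.3733), 0.36)] [(np.float64(0.3182), np.float64(-0.3743), 0.79)]
scene can_a [(0.058, 0.02, 0.9), (0.049, -0.129, 0.65), (0.058, -0.049, 0.56)]
scene tin_a [(0.062, 0.07, 0.83), (0.063, 0.128, 0.76)]
[(np.float64(0.6483), np.float64(0.3663), 0.96)] [(np.float64(0.321), np.float64(-0.3593), 0.78)]
top can_a [(0.057, -0.048, 0.75), (0.049, -0.114, 0.73), (0.048, 0.016, 0.72)]
top tin_a [(0.068, 0.064, 0.7), (0.061, 0.127, 0.65), (-0.074, 0.154, 0.55)]
[(np.float64(0.6691), np.float64(0.3696), 0.88)] [(np.float64(0.3369), np.float64(-0.3752), 0.92)]
109.6917
```

The row is at x ≈ 57 mm, so its far side touches the fence at 85. The knob has turned to about 1.0, and the pot and charger read where they were at the start. Handing in.

```bash
python3 -c "
from cell import *
print(sign_off())"
```

```text
the job is handed in; nothing more can be done
None
```

I handed in the job at about 110 s. All five cans and tins stand in one row against the fence, the ratchet went solid at its end of travel, and the lock knob has snapped over to about 1.0 rad. Hand-in gave no verdict, and the turning torque peaked at about 3.4 N m, well above the stated 0.3 N m detent, before the knob snapped over.

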